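# Bring the blue-capped tube round and lay it on the rocker

### The arm

A 6-joint arm with a two-finger parallel gripper is mounted at the origin on a cart in front of the work surface, level with it; the furniture and walls round the work are solid. World frame = base frame: x ahead of the robot, y to its left, z up, the work surface at z = 0. Lengths are in m, angles in rad, forces in N, time in s.
With the tool pointing down it reaches from about 0.35 to 0.975 m from the base axis. Payload 4.9 kg.
Tool frame: the origin (TCP) lies midway between the tips of the shut fingers; the grasp point (between the pads) lies 19 mm behind it; z points along the fingers, y is the line along which they close (so a half turn about z gives the same grasp; the last joint's range is limited). The gripper opens to 85 mm and grips with 20 to 120 N. Pads are 22 mm wide; open, the fingers measure 114 mm over their backs; the gripper's body (76 mm by 85 mm) begins 54 mm behind the grasp point. The pads swing forward as they close: fully open they stand 13 mm farther back than shut.
Start: joints at [-1.22, 0.053, 1.613, -0, 1.476, -0.119], TCP at [0.283, -0.557, 0.231] pointing down, gripper open.
Joint ranges: [-3.01, 3.01], [-1.01, 2.22], [0.06, 2.58], [-1.02, 4.17], [0.09, 2.62], [-3.14, 3.14]. Speed limits (rad/s): [2.57, 2.57, 3.14, 3.14, 3.14, 3.14].

### API

Orientations are given as a unit quaternion [w, x, y, z].
In Python, from plant import manip gives the robot as it stands.
- The arm moves only by the shell command python3 shift.py 'ROWS'. ROWS is a JSON list of rows, 1 to 5 of them, each of 7 numbers: the opening from 0.0 (shut) to 1.0 (fully open), then dx, dy, dz in m, then a rotation vector rx, ry, rz in rad; each row shifts and turns the commanded pose from where the row before left it, along the tool's axes as they then stand; what a row does not reach is not made up. A row lasts 1/8 s, in which the tool goes at most 0.0625 m and 0.188 rad, less where a joint would pass 70% of its speed; a pose out of reach is approached as far as the arm can. The fingers move at their own pace and stop on an object; the grip force is fixed at half the most. Time passes only in rows, so rows that do not move let the fingers close. It prints the time, the measured TCP pose, the force, the opening and the grip force at its end.
- manip.state(): the state, without advancing time (a new reading comes with each control period).
- manip.grab_frame(name): name is "side" or "top"; returns the picture (384x512x3 uint8, red, green, blue); there is no depth.
- manip.camera_params(name): a dict with "intrinsics" (3x3 intrinsics, pixels), "xyz" and "orientation" of the camera in the world. Camera axes: x right, y down, z forward; pixel columns grow to the right and rows downward; lengths in m; the calibration is good to about 2 mm. A picture is of the moment at which its call begins. camera_params takes no time and is no camera call.
- manip.job_done(): hands the job in; it is judged then, once.
The state is a dict: "time": time; "joint_pos": joint angles; "joint_vel": joint speeds; "joint_efforts": joint torques, N m; "tool_pos": TCP position; "tool_rot": TCP orientation; "contact_force": force on the tool from outside, world axes, zero at the start; "ft_torque": the same for the moment, N m; "gripper_width": opening from 0.0 (shut) to 1.0 (fully open); "grasp_force": force on a finger pad.
Only numpy, scipy, OpenCV 4.12 (cv2) and the standard library are available. Lean on these libraries where they do the work, as an engineer would, in place of code of your own. Each camera call takes 0.05 s, during which the arm holds its last target. There are 200 camera calls.

### The job

Turn the hooded tube carousel (it has a yellow winding handle on top) until the cup with the blue-capped tube stands squarely at the middle of the front opening, then lift that tube out, lay it in the slanted green rest, cap end up, and let go of it. From there take it again and lay it level and centred in the two saddles of the tube rocker. Leave the red-capped tubes in their cups, do not move the bottle or the timer, and do not let the blue-capped tube fall onto the bench.

Things in the scene. Friction and masses are not known exactly. Their poses are not given: they have to be found in the camera images.
- carousel: fixed tube carousel: round white base, 276 mm across, 12 mm high, origin on its axis at the bench; -x points to the middle of its front opening. Its clear hood (flat 4 mm sheet, radius 137 mm, top 149 mm up, on pillars) lacks only the sector within 50 degrees either side of the front; tubes come out only there, straight up, fingers left and right of the tube, the gripper clear of the handle
- carousel_front (a point): the picking place at the middle of the front opening (orange mark on the base's rim), 95 mm from the carousel's axis and 23 mm over the bench: here a tube's underside is when its cup stands squarely in front
- turntable (a joint): angle of the carousel's turntable (rad), positive anticlockwise from above; turns over half a turn both ways, stays where left, takes about 0.1 N m (2 to 3 N at the handle). Six open square blue cups (31 mm inside, 3 mm walls, rims 78 mm and floors 23 mm over the bench) stand on it 60 degrees apart, centres 95 mm from the axis; three hold tubes
- handle (a point): grip point of the turntable's winding handle: an upright yellow post, 16 mm across, 50 mm from the axis, on a black arm above the hood; it spans 164 to 210 mm over the bench, this point is on its axis at 190 mm. It can be gripped from above and led round in a circle; it turns in the grip
- tube_blue: the 50 ml screw-cap tube with the blue cap, 30 g nominal, upright in a cup at the start. Origin at the centre of its underside, z along it toward the cap. Body 28 mm across from 0 to 98 mm (its foot looks tapered but stands flat and firm), cap 34 mm across from 98 to 114 mm
- tube_mid (a point): point on the blue-capped tube's axis, 50 mm from its underside
- tube_red_a: red-capped tube, same size, to stay upright in its cup
- tube_red_b: red-capped tube, same size, to stay upright in its cup
- rest_seat (a point): where the tube's middle point (50 mm from its underside) is when the tube lies in the green slanted rest. The tube's axis then slopes at 45 degrees, rising toward the point's +y, square to its x. The rest is fixed
- slant_rest: the slanted rest, origin at its underside, base 85 x 130 mm. Two V saddles (90 degrees, 7 mm long, tips about level with the tube's axis and 44 mm apart) carry the tube 20 and 72 mm from its underside; a foot plate at 0 mm rises 5 mm past its axis. Between the saddles (45 mm) fingers have room at both sides and 38 mm below the axis. Friction may hold the tube short of the foot plate
- cradle_seat (a point): where the tube's middle point is when it lies level and centred in the fixed rocker, 68 mm over the bench. The tube lies along the point's y, the cap toward either end. Two V saddles like the rest's, 29 mm either side of this point, carry it; between them 51 mm are free; the white rocker (124 x 104 mm) below is 29 mm high there
- bottle: small white bottle, 45 mm across, 88 mm high, standing; bystander, origin at its underside
- timer: white bench timer, 68 x 68 x 18 mm; bystander, origin at its underside

How it is judged:
By the outcome, as a careful person would: the job done as asked, in the order asked, and still so for the second after the job is handed in, with the robot touching nothing.
It also fails if it takes over 72 s, if anything falls off the work surface, if the arm or the gripper's body presses on something with over 40 N, if the wrist force passes 120 N, or if a joint passes its speed limit or range.

## Working session

There is one attempt and no reset: what is moved stays moved. The work goes in short steps, Python scripts to look and compute and a shell command to move; the robot and the scene stay as the last step left them, time stands still between calls to the robot, and variables do not carry over. Pictures are saved under pics/ and viewed, at most 10 in all, crops included, and the job is handed in when it is done.

```bash
ls; mkdir -p pics; python3 - <<'E'
from plant import manip
import cv2,numpy as np
for n in("top","side"):
    cv2.imwrite(f"pics/{n}0.png",cv2.cvtColor(manip.grab_frame(n),cv2.COLOR_RGB2BGR))
    p=manip.camera_params(n);print(n,np.round(p["intrinsics"],1).tolist(),p["xyz"],p["orientation"])
s=manip.state();print(s["time"],s["tool_pos"],s["tool_rot"],s["gripper_width"])
E
python3 -c "
import cv2,os
os.chdir('.')
a=cv2.imread('pics/top0.png');cv2.imwrite('pics/top0b.png',cv2.resize(a,(800,600),interpolation=cv2.INTER_CUBIC))
a=cv2.imread('pics/side0.png');cv2.imwrite('pics/side0b.png',cv2.resize(a,(800,600),interpolation=cv2.INTER_CUBIC))"
```

```text
pics
plant.py
shift.py
top [[392.2, 0.0, 260.1], [0.0, 392.2, 191.3], [0.0, 0.0, 1.0]] [0.41215401 0.11971102 1.20472046] [-0.04370961  0.70979793 -0.7015617   0.0456896 ]
side [[357.4, 0.0, 255.7], [0.0, 357.4, 198.5], [0.0, 0.0, 1.0]] [ 0.16373313 -0.59805426  0.44372415] [-0.5468826   0.80117707 -0.19771806  0.14121721]
0.1 [ 0.28272814 -0.55675268  0.23015996] [-9.55437403e-04  9.72537876e-01  2.32742680e-01 -1.11650163e-04] 0.9996734446069115
```

View pics/top0b.png

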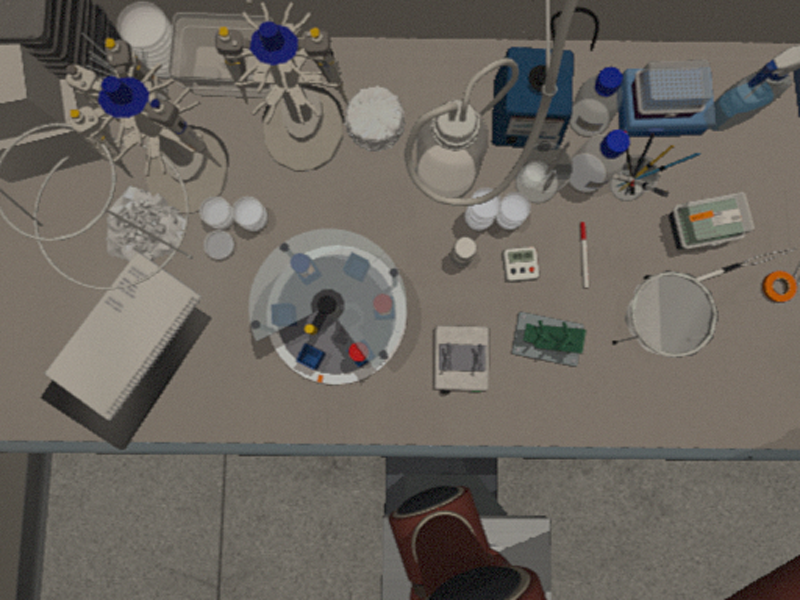

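View pics/side0b.png

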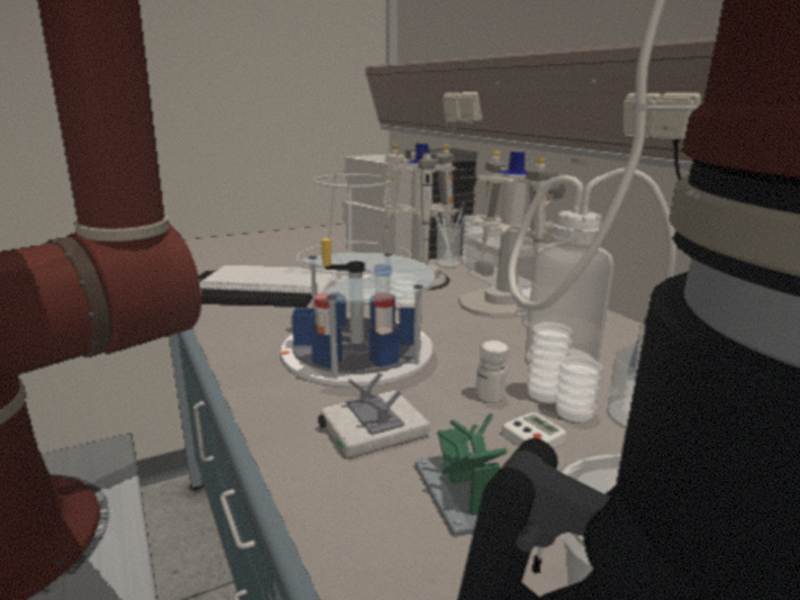

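The top view (at 800 px scale) shows the carousel at about (330,312), the handle at (310,329), the orange mark at (320,378) and the blue tube at (303,263). The red tubes are at (357,352) and (383,303), the rocker at (462,358) and the rest at (550,338). I'll zoom in and fit these.

```bash
cat > h.py <<'E'
import numpy as np,cv2
from scipy.spatial.transform import Rotation as R
from plant import manip
def q2R(q): return R.from_quat([q[1],q[2],q[3],q[0]])
def cam(n):
    p=manip.camera_params(n); return np.array(p["intrinsics"]),np.array(p["xyz"]),q2R(p["orientation"]).as_matrix()
def unp(n,uv,z):
    K,c,M=cam(n); d=M@np.linalg.inv(K)@[uv[0],uv[1],1]; return c+d*(z-c[2])/d[2]
def prj(n,P):
    K,c,M=cam(n); q=K@M.T@(np.asarray(P,float)-c); return q[:2]/q[2]
def save(n,f,box=None,s=1):
    a=cv2.cvtColor(manip.grab_frame(n),cv2.COLOR_RGB2BGR)
    cv2.imwrite("pics/raw_"+f,a)
    if box: a=a[box[1]:box[3],box[0]:box[2]]
    cv2.imwrite("pics/"+f,cv2.resize(a,None,fx=s,fy=s,interpolation=cv2.INTER_CUBIC))
def goto(p,Rm=None):
    """tool-axis shift to world TCP p and rotvec"""
    s=manip.state();T=q2R(s["tool_rot"])
    print("d",np.round(T.inv().apply(np.array(p)-s["tool_pos"]),4),"rv",None if Rm is None else np.round((T.inv()*R.from_matrix(Rm)).as_rotvec(),4))
E
python3 - <<'E'
import cv2,numpy as np
a=cv2.imread('pics/top0.png')
A=cv2.resize(a[145:253,155:265],None,fx=5,fy=5,interpolation=cv2.INTER_CUBIC)
B=cv2.resize(a[195:255,270:385],None,fx=6.9,fy=6.9,interpolation=cv2.INTER_CUBIC)
cv2.imwrite('pics/c1.png',A);cv2.imwrite('pics/c2.png',B[:600,:800])
from h import *
hsv=cv2.cvtColor(a,cv2.COLOR_BGR2HSV)
def cen(lo,hi,box):
    m=cv2.inRange(hsv,lo,hi);k=np.zeros_like(m);k[box[1]:box[3],box[0]:box[2]]=1;ys,xs=np.nonzero(m*k);return xs.mean(),ys.mean(),len(xs)
y=cen((18,150,120),(35,255,255),(180,190,220,225));print("handle",y,unp("top",y,.21))
o=cen((3,120,120),(17,255,255),(195,235,215,252));print("orange",o,unp("top",o,.012))
E
```

```text
handle (np.float64(197.5), np.float64(210.0), 26) [0.48903617 0.27614818 0.21      ]
orange (np.float64(204.5), np.float64(242.0), 12) [0.40794853 0.28314373 0.012     ]
```

View pics/c1.png

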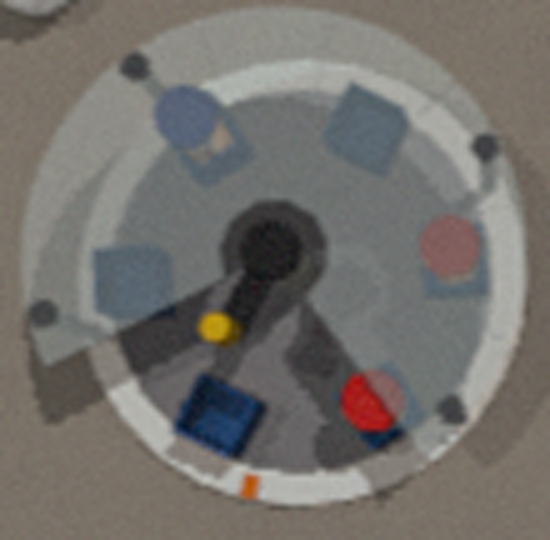

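View pics/c2.png

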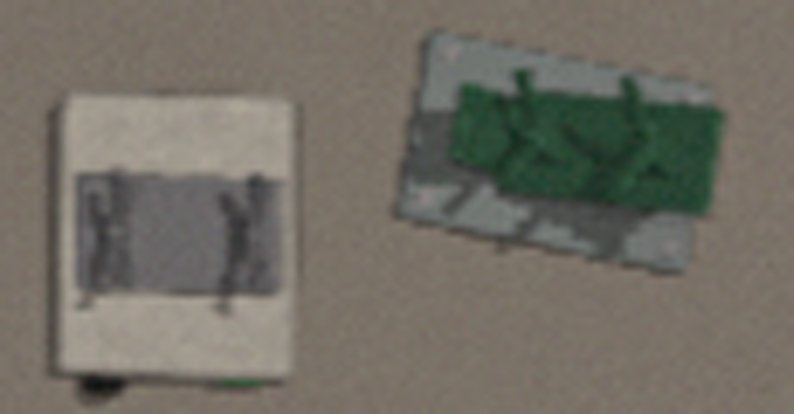

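The carousel crop shows cap centres at blue (189,117), red (450,246) and red (372,402), with the handle at (216,327) and the front cup at (220,417). The rest's base corners and the rocker's outline are clear in the second crop. I'll look at the side view next to find the rest's high end.

```bash
python3 - <<'E'
import cv2,numpy as np
from h import *
from scipy.optimize import least_squares
a=cv2.imread('pics/side0.png')
cv2.imwrite('pics/c3.png',cv2.resize(a[235:345,195:335],None,fx=5.4,fy=5.4,interpolation=cv2.INTER_CUBIC)[:600,:800])
c1=lambda u,v:np.array([155+(u+.5)/5-.5,145+(v+.5)/5-.5])
c2=lambda u,v:np.array([270+(u+.5)/6.9-.5,195+(v+.5)/6.9-.5])
caps={"b":c1(189,117),"r1":c1(450,246),"r2":c1(372,402)}
for k,v in caps.items(): print(k,unp("top",v,.137))
print("frontcup",unp("top",c1(222,413),.078))
# circle through the 3 caps with known 95mm, handle 50 mm
P=np.array([unp("top",v,.137)[:2] for v in caps.values()]); H=unp("top",c1(216,327),.21)[:2]
base=np.array([unp("top",c1(*q),.012)[:2] for q in[(527,260),(515,345),(300,506),(180,468),(455,450)]])
f=lambda c:np.r_[np.hypot(*(P-c).T)-.095,np.hypot(*(H-c))-.05,np.hypot(*(base-c).T)-.138]
s=least_squares(f,[.5,.25]);c=s.x;print("axis",c,np.round(s.fun*1e3,1))
O=unp("top",(204.5,242),.012)[:2]
an=lambda p:np.degrees(np.arctan2(*(p-c)[::-1]))
print("ang caps",[an(p) for p in P],"H",an(H),"cup",an(unp("top",c1(222,413),.078)[:2]),"orange",an(O),np.hypot(*(O-c)))
for n,q,z in(("rest",[(430,30),(722,88),(686,272),(397,217)],.004),("rocker",[(65,93),(297,98),(290,380),(58,374)],.025)):
    Q=np.array([unp("top",c2(*t),z)[:2] for t in q]);print(n,Q.mean(0),[np.linalg.norm(Q[i]-Q[i-1]) for i in range(4)],"dir TL->TR",np.degrees(np.arctan2(*(Q[1]-Q[0]+Q[2]-Q[3])[::-1])))
for n,q,z in(("saddles",[(105,235),(237,235)],.06),): print(n,[unp("top",c2(*t),z) for t in q])
E
```

```text
b [0.61078953 0.3053883  0.137     ]
r1 [0.5406878 0.1599662 0.137    ]
r2 [0.4548986  0.20089685 0.137     ]
frontcup [0.44998968 0.29106081 0.078     ]
axis [0.53411578 0.25398245] [-2.7 -0.8  0.4 -0.1 -0.8 -2.5 -0.8 -2.4  1.4]
ang caps [np.float64(33.839846001634434), np.float64(-86.00135765701266), np.float64(-146.1728819808403)] H 154.59684815762242 cup 156.21463747086153 orange 166.98565229244983 0.12949345995261335
rest [ 0.49049754 -0.16069638] [np.float64(0.08486289743424587), np.float64(0.1321310094714423), np.float64(0.08366508248918474), np.float64(0.12947111485301255)] dir TL->TR -100.39165456627791
rocker [0.45069436 0.01053088] [np.float64(0.12163543386747123), np.float64(0.10146438796446386), np.float64(0.12209046842703948), np.float64(0.10015055779059903)] dir TL->TR -90.68863543915452
saddles [array([0.44933573, 0.04434378, 0.06      ]), array([ 0.44997905, -0.01130613,  0.06      ])]
```

View pics/c3.png

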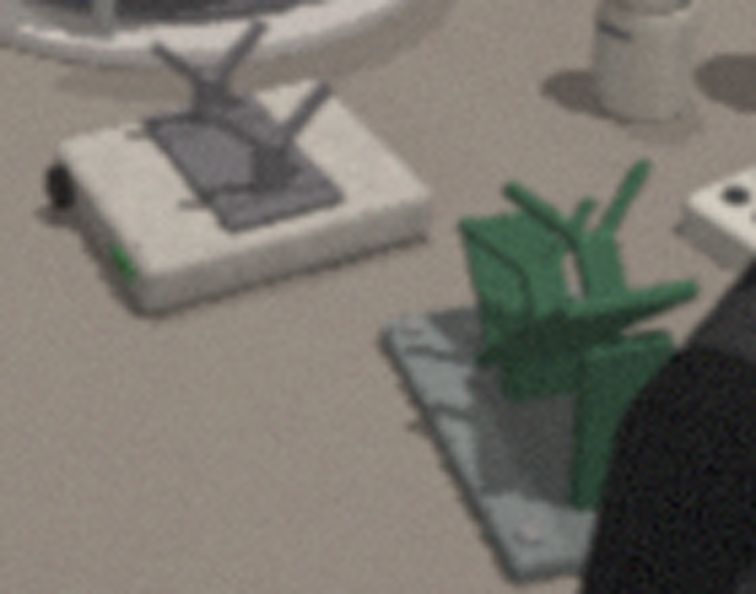

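The side crop shows two V saddles. The far one's tips are at about (510,187) and (645,165), and the near one's right tip is at (690,288). I'll triangulate the tips against the top view to get the slope direction.

```bash
python3 - <<'E'
import cv2,numpy as np
from h import *
c2=lambda u,v:np.array([270+(u+.5)/6.9-.5,195+(v+.5)/6.9-.5])
c3=lambda u,v:np.array([195+(u+.5)/5.4-.5,235+(v+.5)/5.4-.5])
def tri(t,s):
    A=[];b=[]
    for n,uv in(("top",t),("side",s)):
        K,c,M=cam(n);d=M@np.linalg.inv(K)@[uv[0],uv[1],1];d/=np.linalg.norm(d);Q=np.eye(3)-np.outer(d,d);A.append(Q);b.append(Q@c)
    p=np.linalg.lstsq(np.vstack(A),np.hstack(b),rcond=None)[0]
    return np.round(p,4),[np.round(prj(n,p)-uv,1) for n,uv in(("top",t),("side",s))]
print("far +x",tri(c2(523,72),c3(645,165)));print("near +x",tri(c2(630,80),c3(690,288)))
print("far -x?",tri(c2(510,180),c3(510,187)))
print("rocker far +x",tri(c2(118,170),c3(262,27)),"rocker near+x",tri(c2(257,178),c3(325,88)))
a=cv2.imread('pics/side0.png');A=cv2.resize(a[260:345,262:322],(420,595),interpolation=cv2.INTER_CUBIC)
a=cv2.imread('pics/top0.png');B=cv2.resize(a[196:238,325:377],(520*7//10,420*7//10),interpolation=cv2.INTER_CUBIC)
B=cv2.copyMakeBorder(B,0,595-B.shape[0],0,0,cv2.BORDER_CONSTANT);cv2.imwrite('pics/c4.png',np.clip(np.hstack([A,B])*1.5,0,255).astype(np.uint8))
E
```

```text
far +x (array([ 0.5275, -0.1342,  0.0833]), [array([ 2.1, -3.2]), array([-5.9,  0.7])])
near +x (array([ 0.5211, -0.1801,  0.0643]), [array([ 0.9, -1.3]), array([-2.6,  0.3])])
far -x? (array([ 0.4804, -0.1259,  0.084 ]), [array([ 1.4, -2.5]), array([-4.5,  0.5])])
rocker far +x (array([0.4765, 0.0395, 0.0695]), [array([ 0. , -0.1]), array([-0.1,  0. ])]) rocker near+x (array([ 0.4743, -0.0189,  0.0708]), [array([ 0.1, -0.3]), array([-0.4,  0. ])])
```

View pics/c4.png

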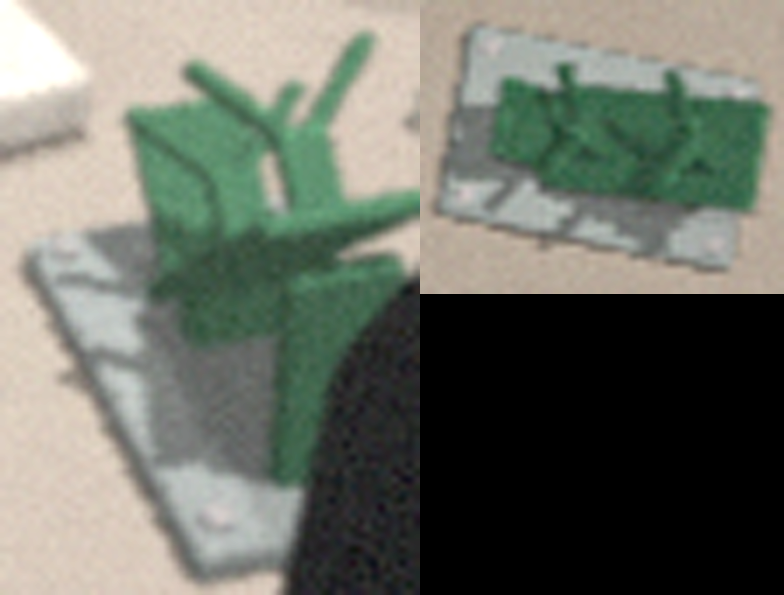

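```bash
cat > rest.py <<'E'
from h import *
psi=np.radians(-100.39);C=np.array([.4905,-.1607])
hx=np.array([np.cos(psi),np.sin(psi),0]);l=np.array([-np.sin(psi),np.cos(psi),0]) # l=+x-ish
s2=.5**.5;ax=s2*hx+[0,0,s2];n=-s2*hx+[0,0,s2]
def pts(t,z):
    M=np.array([C[0],C[1],z])+hx*t
    S=lambda s,w,h:M+(s-.05)*ax+w*l+h*n
    return {"low+":S(.02,.022,0),"low-":S(.02,-.022,0),"lowV":S(.02,0,-.02),"hi+":S(.072,.022,0),"hi-":S(.072,-.022,0),"hiV":S(.072,0,-.02),"foot":S(0,0,.005)}
E
python3 - <<'E'
from rest import *
from scipy.optimize import least_squares
c2=lambda u,v:np.array([270+(u+.5)/6.9-.5,195+(v+.5)/6.9-.5])
i2=lambda p:np.round((np.array(p)-[270,195]+.5)*6.9).astype(int)
i4=lambda p:np.round((np.array(p)-[262,260]+.5)*7).astype(int)
f=lambda q:np.r_[prj("top",pts(*q)["hi+"])-c2(630,80),prj("top",pts(*q)["low+"])-c2(523,72)]
s=least_squares(f,[0,.08]);print(s.x,s.fun)
for z in(.06,.075,.09):
    t=least_squares(lambda t:f([t[0],z]),[0]).x[0];print(z,t)
    for k,p in pts(t,z).items(): print("  ",k,"top",i2(prj("top",p)),"side",i4(prj("side",p)))
E
```

```text
[-0.01560403  0.09951374] [ 0.17587925  0.10257285 -0.1930446  -0.04925747]
0.06 -0.007034347519428774
   low+ top [522  84] side [291 200]
   low- top [505 184] side [141 228]
   lowV top [538 143] side [235 289]
   hi+ top [627  93] side [361 161]
   hi- top [611 197] side [201 190]
   hiV top [644 154] side [302 255]
   foot top [468 128] side [190 210]
0.075 -0.010287202363166433
   low+ top [522  80] side [289 147]
   low- top [505 181] side [138 174]
   lowV top [539 139] side [233 235]
   hi+ top [629  89] side [359 103]
   hi- top [612 194] side [198 132]
   hiV top [645 150] side [300 197]
   foot top [468 124] side [188 157]
0.09 -0.013540448737363299
   low+ top [522  75] side [288  93]
   low- top [505 178] side [136 120]
   lowV top [539 135] side [231 180]
   hi+ top [631  84] side [357  45]
   hi- top [613 190] side [196  73]
   hiV top [647 146] side [298 138]
   foot top [467 120] side [185 105]
```

The z ≈ 0.091 hypothesis matches every observed tip: hi+ (357,45), hi- (196,73) and low+ (288,93). So the rest rises toward −y. I'll refine these fits and start the move over to the handle.

```bash
python3 - <<'E'
from rest import *
import rest
from scipy.optimize import least_squares
c2=lambda u,v:np.array([270+(u+.5)/6.9-.5,195+(v+.5)/6.9-.5])
c4=lambda u,v:np.array([262+(u+.5)/7-.5,260+(v+.5)/7-.5])
def f(q):
    p=pts(q[0],q[1]);o=q[2]*l
    return np.r_[prj("top",p["hi+"]+o)-c2(630,77),prj("top",p["low+"]+o)-c2(523,72),prj("side",p["hi+"]+o)-c4(365,38),prj("side",p["hi-"]+o)-c4(193,68),prj("side",p["low+"]+o)-c4(291,87)]
s=least_squares(f,[-.01,.09,0]);print(s.x,np.round(s.fun,1),"seat",[*(C+hx[:2]*s.x[0]+l[:2]*s.x[2]),s.x[1]])
a=cv2.imread('pics/top0.png').astype(float)[234:250,196:214];w=np.clip(a[...,2]-a[...,0]-40,0,None)
v,u=np.mgrid[234:250,196:214];o=((u*w).sum()/w.sum(),(v*w).sum()/w.sum());O=unp("top",o,.012)[:2];c=np.array([.5341,.2540]);d=O-c
print(o,O,np.degrees(np.arctan2(d[1],d[0])),np.hypot(*d))
c1=lambda u,v:np.array([155+(u+.5)/5-.5,145+(v+.5)/5-.5])
for q in([(40,365),(200,295)],[(310,305),(400,450)]):
    P=[unp("top",c1(*t),.149)[:2] for t in q];print([np.degrees(np.arctan2(*(p-c)[::-1])) for p in P])
for q in [(135,67),(485,147),(452,408),(43,313)]: 
    p=unp("top",c1(*q),.149)[:2]-c;print("pillar",np.degrees(np.arctan2(p[1],p[0])),np.hypot(*p))
E
A='[1,0.0374,-0.0433,-0.0027,0,0,0]'; echo
python3 shift.py '[[1,0.0374,-0.0433,-0.0027,0,0,0],[1,0.0374,-0.0433,-0.0027,0,0,0],[1,0.0374,-0.0433,-0.0027,0,0,0],[1,0.0374,-0.0433,-0.0027,0,0,0],[1,0.0374,-0.0433,-0.0027,0,0,0]]'
```

```text
[-0.01397953  0.09122481  0.00120628] [ 0.1  0.5 -0.2 -0.1 -0.6  0.2  0.9 -0.2 -0.  -0. ] seat [np.float64(0.494207677641123), np.float64(-0.14716724081304772), np.float64(0.09122481263935162)]
(np.float64(204.4597039473684), np.float64(241.91940789473685)) [0.40818806 0.28327222] 166.91226176357736 0.12926979794636764
[np.float64(116.37525569391653), np.float64(119.95798610283944)]
[np.float64(-145.1002179445973), np.float64(-146.5120552264659)]
pillar 38.06029368397373 0.12946449784159506
pillar -62.05208177376161 0.12756751791365223
pillar -130.34583293958457 0.1272695771503913
pillar 105.22415394355316 0.12897286323602147

time: 0.72
tool_pos: [0.3516, -0.2776, 0.2444]
tool_rot: [-0.0, 0.973, 0.232, 0.0]
contact_force: [1.0, 0.8, 0.3]
gripper_width: 1.004
grasp_force: 0.0
```

```bash
python3 shift.py '[[1,0.0374,-0.0433,-0.0027,0,0,0],[1,0.0374,-0.0433,-0.0027,0,0,0],[1,0.0374,-0.0433,-0.0027,0,0,0],[1,0.0374,-0.0433,-0.0027,0,0,0],[1,0.0374,-0.0433,-0.0027,0,0,0]]' >/dev/null
python3 shift.py '[[1,0.0374,-0.0433,-0.0027,0,0,0],[1,0.0374,-0.0433,-0.0027,0,0,0],[1,0.0374,-0.0433,-0.0027,0,0,0],[1,0.0374,-0.0433,-0.0027,0,0,0],[1,0.0374,-0.0433,-0.0027,0,0,0]]'
python3 shift.py '[[1,0,0,0,0,0,-0.188],[1,0,0,0,0,0,-0.188],[1,0,0,0,0,0,-0.188],[1,0,0,0,0,0,-0.188],[1,0,0,0,0,0,-0.188]]' >/dev/null
python3 shift.py '[[1,0,0,0,0,0,-0.188],[1,0,0,0,0,0,-0.188],[1,0,0,0,0,0,-0.188],[1,0,0,0,0,0,-0.188],[1,0,0,0,0,0,-0.188]]' >/dev/null
python3 shift.py '[[1,0,0,0,0,0,-0.188],[1,0,0,0,0,0,-0.188],[1,0,0,0,0,0,-0.188]]'
cat > st.py <<'E'
from h import *
import sys
s=manip.state();T=q2R(s["tool_rot"]).as_matrix()
print("joints",np.round(s["joint_pos"],2),"y",np.degrees(np.arctan2(T[1,1],T[0,1])),"tz",np.round(T[:,2],3),"F",np.round(s["contact_force"],1))
if len(sys.argv)>1: goto([float(v) for v in sys.argv[1:4]])
E
python3 st.py .4892 .276 .26
```

```text
time: 1.98
tool_pos: [0.489, 0.2778, 0.2714]
tool_rot: [0.0, 0.972, 0.233, -0.0]
contact_force: [-0.2, -0.6, 0.7]
gripper_width: 1.002
grasp_force: 0.0
time: 3.6
tool_pos: [0.4888, 0.2757, 0.2711]
tool_rot: [-0.001, 0.114, 0.994, -0.0]
contact_force: [1.0, 0.2, 0.1]
gripper_width: 1.002
grasp_force: 0.0
joints [ 0.38 -0.12  1.71  0.    1.55 -0.96] y 76.92880841089277 tz [-0.001 -0.    -1.   ] F [1.  0.2 0.1]
d [-0.0003  0.0004  0.0111] rv None
```

```bash
python3 shift.py '[[1,0,0,0.033,0,0,0],[1,0,0,0.033,0,0,0],[1,0,0,0.032,0,0,0],[0.5,0,0,0,0,0,0],[0,0,0,0,0,0,0]]'
python3 shift.py '[[0,0,0,0,0,0,0],[0,0,0,0,0,0,0],[0,0,0,0,0,0,0],[0,0,0,0,0,0,0]]'
python3 - <<'E'
from h import *
s=manip.state();T=q2R(s["tool_rot"]).as_matrix();p=s["tool_pos"];print(s["contact_force"],s["grasp_force"])
c=np.array([.5341,.2540]);d=p[:2]-c;print(np.hypot(*d),np.degrees(np.arctan2(d[1],d[0])))
a0=154.0;st=133.3/19
w=lambda a:c+.05*np.array([np.cos(np.radians(a)),np.sin(np.radians(a))])
for i in range(19):
    e=w(a0+st*(i+1))-w(a0+st*i);print(i,np.round(T.T[:2,:2]@e,4))
E
```

```text
time: 4.22
tool_pos: [0.4896, 0.276, 0.1749]
tool_rot: [0.001, 0.117, 0.993, 0.0]
contact_force: [0.4, -0.6, 0.9]
gripper_width: 0.603
grasp_force: 0.0
time: 4.72
tool_pos: [0.4899, 0.2766, 0.1758]
tool_rot: [0.001, 0.117, 0.993, 0.001]
contact_force: [-0.2, 1.7, 5.7]
gripper_width: 0.164
grasp_force: 58.8
[-0.15571326  1.73718934  5.70677817] 58.82598102092743
0.04960693984428874 152.89017596640815
0 [ 0.001 -0.006]
1 [ 0.0002 -0.0061]
2 [-0.0005 -0.0061]
3 [-0.0013 -0.006 ]
4 [-0.002  -0.0058]
5 [-0.0027 -0.0055]
6 [-0.0033 -0.0051]
7 [-0.0039 -0.0047]
8 [-0.0045 -0.0042]
9 [-0.005  -0.0036]
10 [-0.0054 -0.003 ]
11 [-0.0057 -0.0023]
12 [-0.0059 -0.0016]
13 [-0.0061 -0.0008]
14 [-0.0061 -0.0001]
15 [-0.0061  0.0007]
16 [-0.006   0.0014]
17 [-0.0057  0.0021]
18 [-0.0054  0.0028]
```

```bash
python3 shift.py '[[0,0.001,-0.006,0,0,0,0],[0,0.0002,-0.0061,0,0,0,0],[0,-0.0005,-0.0061,0,0,0,0],[0,-0.0013,-0.006,0,0,0,0],[0,-0.002,-0.0058,0,0,0,0]]'
python3 shift.py '[[0,-0.0027,-0.0055,0,0,0,0],[0,-0.0033,-0.0051,0,0,0,0],[0,-0.0039,-0.0047,0,0,0,0],[0,-0.0045,-0.0042,0,0,0,0],[0,-0.005,-0.0036,0,0,0,0]]'
python3 - <<'E'
from h import *
p=manip.state()["tool_pos"];d=p[:2]-[.5341,.2540];print(np.hypot(*d),np.degrees(np.arctan2(d[1],d[0])))
E
```

```text
time: 5.35
tool_pos: [0.483, 0.2494, 0.1757]
tool_rot: [-0.002, 0.115, 0.993, 0.003]
contact_force: [-17.0, 12.4, 12.1]
gripper_width: 0.168
grasp_force: 60.0
time: 5.98
tool_pos: [0.4983, 0.2216, 0.1755]
tool_rot: [0.0, 0.116, 0.993, 0.003]
contact_force: [-2.2, 9.3, 5.8]
gripper_width: 0.17
grasp_force: 60.0
0.048287207149957795 -137.81349405285937
```

```bash
python3 shift.py '[[0,-0.0054,-0.003,0,0,0,0],[0,-0.0057,-0.0023,0,0,0,0],[0,-0.0059,-0.0016,0,0,0,0],[0,-0.0061,-0.0008,0,0,0,0],[0,-0.0061,-0.0001,0,0,0,0]]'
python3 shift.py '[[0,-0.0061,0.0007,0,0,0,0],[0,-0.006,0.0014,0,0,0,0],[0,-0.0057,0.0021,0,0,0,0],[0,-0.0054,0.0028,0,0,0,0],[0,0,0,0,0,0,0]]'
python3 shift.py '[[0,0,0,0,0,0,0],[0,0,0,0,0,0,0]]'
python3 - <<'E'
from h import *
p=manip.state()["tool_pos"];d=p[:2]-[.5341,.2540];print(np.hypot(*d),np.degrees(np.arctan2(d[1],d[0])))
save("top","t1.png",(155,145,265,253),5)
E
```

```text
time: 6.6
tool_pos: [0.5234, 0.2071, 0.1754]
tool_rot: [-0.002, 0.116, 0.993, 0.002]
contact_force: [-15.0, 8.7, 11.7]
gripper_width: 0.171
grasp_force: 60.4
time: 7.22
tool_pos: [0.549, 0.2043, 0.1754]
tool_rot: [-0.0, 0.116, 0.993, -0.002]
contact_force: [-5.8, -6.6, 7.5]
gripper_width: 0.171
grasp_force: 60.5
time: 7.48
tool_pos: [0.5489, 0.2043, 0.1754]
tool_rot: [-0.0, 0.116, 0.993, -0.002]
contact_force: [-4.4, -6.4, 7.9]
gripper_width: 0.17
grasp_force: 60.5
0.05186211015137449 -73.44070686782067
```

View pics/t1.png

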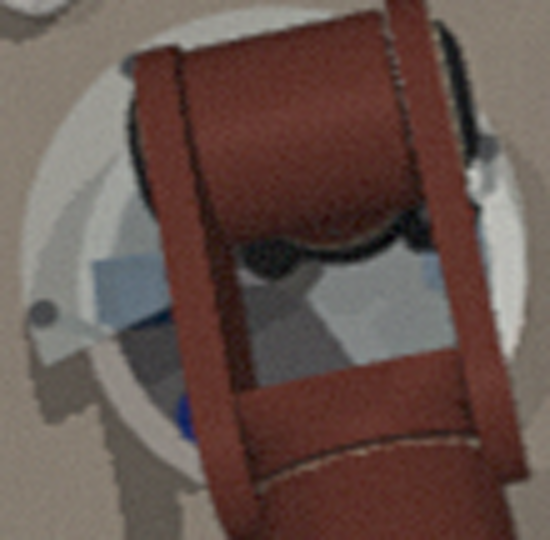

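The arm hides the cups in this picture, except for a bit of the blue cap near (185,415). I'll release the handle, clear away and look again.

```bash
python3 shift.py '[[0.6,0,0,0,0,0,0],[0.6,0,0,0,0,0,0],[0.6,0,0,-0.05,0,0,0],[0.6,0,0,-0.05,0,0,0],[1,0,-0.06,0,0,0,0]]'
python3 shift.py '[[1,0,-0.06,0,0,0,0],[1,0,-0.06,0,0,0,0],[1,0,-0.06,0,0,0,0],[1,0,0,0,0,0,0]]'
python3 - <<'E'
from h import *
save("top","t2.png",(155,145,265,253),5)
E
```

```text
time: 8.15
tool_pos: [0.5376, 0.1497, 0.2796]
tool_rot: [0.005, 0.114, 0.993, 0.001]
contact_force: [-0.3, -0.5, -0.4]
gripper_width: 0.797
grasp_force: 0.0
time: 8.65
tool_pos: [0.4925, -0.0304, 0.2735]
tool_rot: [0.0, 0.12, 0.993, -0.0]
contact_force: [0.8, 0.9, -0.5]
gripper_width: 0.997
grasp_force: 0.0
```

View pics/t2.png

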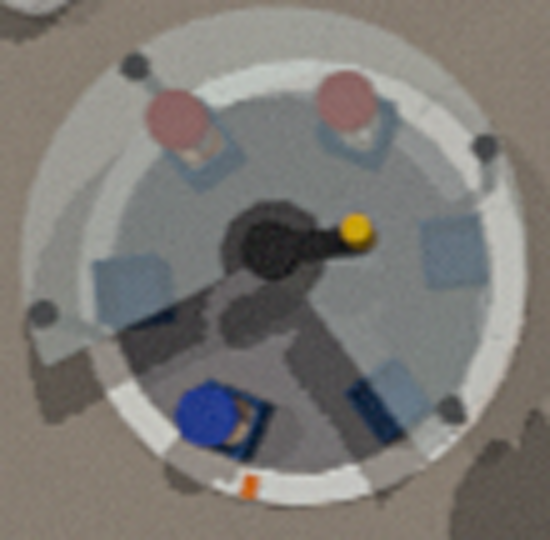

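Blue cap now at crop (207,414), red caps at (178,121) and (347,101), handle at (357,232). I'll compute the angle from these.

```bash
python3 - <<'E'
from h import *
from scipy.optimize import least_squares
c1=lambda u,v:np.array([155+(u+.5)/5-.5,145+(v+.5)/5-.5])
def ps(L): return np.array([unp("top",c1(*q),.137)[:2] for q in L])
P0=ps([(189,117),(450,246),(372,402)]);P1=ps([(207,414),(178,121),(347,101)])
H0=unp("top",c1(216,327),.21)[:2];H1=unp("top",c1(357,232),.21)[:2]
base=np.array([[0,0]])
def f(q):
    c=q[:2];r=[]
    for P,a in((P0,q[2]),(P1,q[3])):
        for p,k in zip(P,(0,-120,-180)):
            t=np.radians(a+k);r+=list(p-c-.095*np.array([np.cos(t),np.sin(t)]))
    for H,a in((H0,q[2]),(H1,q[3])):
        t=np.radians(a+120);r+=list(H-c-.05*np.array([np.cos(t),np.sin(t)]))
    return np.array(r)*1e3
s=least_squares(f,[.534,.254,34,167],x_scale=[.01,.01,1,1]);print(s.x);print(np.round(s.fun.reshape(-1,2),1))
c=s.x[:2]
an=lambda p:np.degrees(np.arctan2(*(p-c)[::-1]))
print("blue",an(P1[0]),"H",an(H1),"orange",an(np.array([.40819,.28327])),[an(unp("top",c1(*q),.149)[:2]) for q in [(135,67),(485,147),(452,408),(43,313)]])
E
```

```text
[  0.53337315   0.25390459  34.04907202 157.34533606]
[[-1.3 -1.7]
 [ 0.6  0.8]
 [ 0.2  0.2]
 [ 1.7 -0.3]
 [-0.4 -0.1]
 [-0.2  1. ]
 [ 0.6 -0.4]
 [-1.2  0.6]]
blue 157.11788306071332 H -83.9794118583547 orange 166.79828081946008 [np.float64(37.89603187989062), np.float64(-61.74423789535478), np.float64(-130.12329985327432), np.float64(104.90121329443355)]
```

```bash
python3 shift.py '[[1,0,0,0,0,0,0.187],[1,0,0,0,0,0,0.187],[1,0,0,0,0,0,0.187],[1,0,0,0,0,0,0.187],[1,0,0,0,0,0,0.187]]'>/dev/null
python3 shift.py '[[1,0,0,0,0,0,0.187],[1,0.055,0.0236,0,0,0,0],[1,0.055,0.0236,0,0,0,0],[1,0.055,0.0236,0,0,0,0],[1,0.055,0.0236,0,0,0,0]]'
python3 shift.py '[[1,0,0,0,0,0,0]]' >/dev/null
python3 st.py .5390 .2045 .175
```

```text
time: 9.95
tool_pos: [0.5384, 0.2115, 0.2736]
tool_rot: [-0.0, 0.626, 0.779, 0.0]
contact_force: [1.1, -1.2, 0.2]
gripper_width: 0.998
grasp_force: 0.0
joints [ 0.25 -0.08  1.67  0.    1.55  0.03] y 12.731038552551304 tz [-0.002  0.001 -1.   ] F [-0.5 -0.3 -0.3]
d [-0.0085 -0.0007  0.0979] rv None
```

```bash
python3 shift.py '[[1,-0.0085,-0.0007,0.033,0,0,0],[1,0,0,0.033,0,0,0],[1,0,0,0.032,0,0,0],[0.3,0,0,0,0,0,0],[0,0,0,0,0,0,0]]'
python3 shift.py '[[0,0,0,0,0,0,0],[0,0,0,0,0,0,0],[0,0,0,0,0,0,0],[0,0,0,0,0,0,0]]'
python3 - <<'E'
from h import *
s=manip.state();p=s["tool_pos"];T=q2R(s["tool_rot"]).as_matrix();c=np.array([.5334,.2539]);d=p[:2]-c;a=np.degrees(np.arctan2(d[1],d[0]));print(np.hypot(*d),a)
st=9.9/3
w=lambda a:c+.05*np.array([np.cos(np.radians(a)),np.sin(np.radians(a))])
for i in range(3): print(np.round(T.T[:2,:2]@(w(a+st*(i+1))-w(a+st*i)),4))
E
```

```text
time: 10.7
tool_pos: [0.5403, 0.1996, 0.1771]
tool_rot: [0.001, 0.627, 0.779, 0.001]
contact_force: [-0.1, 1.0, 0.0]
gripper_width: 0.602
grasp_force: 0.0
time: 11.2
tool_pos: [0.5413, 0.1996, 0.1781]
tool_rot: [0.001, 0.627, 0.779, 0.002]
contact_force: [1.7, -0.4, 5.9]
gripper_width: 0.171
grasp_force: 58.8
0.05487555428491806 -81.74431027503944
[-0.0001  0.0029]
[0.     0.0029]
[0.0002 0.0029]
```

```bash
python3 shift.py '[[0,0,0.0027,0,0,0,0],[0,0,0.0027,0,0,0,0],[0,0.0002,0.0025,0,0,0,0],[0,0,0,0,0,0,0],[0,0,0,0,0,0,0]]'
python3 shift.py '[[0.4,0,0,0,0,0,0],[0.6,0,0,0,0,0,0],[0.6,0,0,-0.05,0,0,0],[0.6,0,0,-0.05,0,0,0],[1,-0.06,0,0,0,0,0]]'
python3 shift.py '[[1,-0.06,0,0,0,0,0],[1,-0.06,0,0,0,0,0],[1,-0.06,0,0,0,0,0],[1,0,0,0,0,0,0]]'
python3 - <<'E'
from h import *
save("top","t3.png",(155,145,265,253),5)
E
```

```text
time: 11.82
tool_pos: [0.5467, 0.1998, 0.178]
tool_rot: [0.0, 0.627, 0.779, -0.002]
contact_force: [-6.0, -6.3, 11.4]
gripper_width: 0.167
grasp_force: 59.9
time: 12.45
tool_pos: [0.5622, 0.1449, 0.2817]
tool_rot: [0.003, 0.625, 0.781, 0.004]
contact_force: [1.0, -0.7, -0.8]
gripper_width: 0.796
grasp_force: 0.0
time: 12.95
tool_pos: [0.5986, -0.0369, 0.2748]
tool_rot: [-0.001, 0.629, 0.777, -0.001]
contact_force: [-0.6, 0.5, 0.2]
gripper_width: 0.999
grasp_force: 0.0
```

View pics/t3.png

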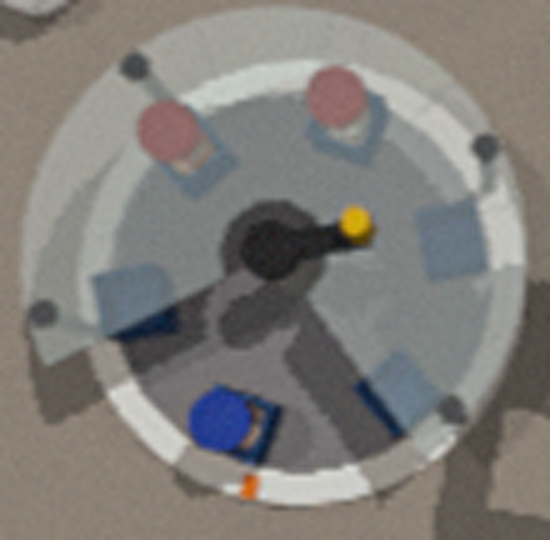

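Blue cap at (221,420), reds at (170,130) and (337,97), handle at (356,224). Refitting the angle, this time using a difference against the t2 image as well.

```bash
cat > ang.py <<'E'
from h import *
from scipy.optimize import least_squares
import sys
c=np.array([.5334,.2539])
def blobs(f):
    a=cv2.imread(f);h=cv2.cvtColor(a,cv2.COLOR_BGR2HSV);out=[]
    b=cv2.inRange(h,(112,190,90),(128,255,255)); r=cv2.inRange(h,(0,55,70),(8,255,255))|cv2.inRange(h,(172,55,70),(180,255,255))
    for m in(b,r):
        m[:145]=0;m[240:]=0;m[:,:155]=0;m[:,265:]=0
        n,l,st,ce=cv2.connectedComponentsWithStats(m)
        for i in range(1,n):
            if st[i,4]>40: out.append((ce[i],st[i,4]))
    return out
for f in sys.argv[1:]:
    for ce,n in blobs(f):
        p=unp("top",ce,.137)[:2]-c;print(f,np.round((ce-[155,145]+.5)*5-.5),n,"r %.4f ang %.1f"%(np.hypot(*p),np.degrees(np.arctan2(p[1],p[0]))))
E
python3 ang.py pics/top0.png pics/raw_t2.png pics/raw_t3.png
```

```text
pics/top0.png [449. 246.] 100 r 0.0937 ang -85.7
pics/top0.png [369. 400.] 125 r 0.0933 ang -146.4
pics/raw_t2.png [346. 101.] 99 r 0.0943 ang -21.7
pics/raw_t2.png [176. 119.] 104 r 0.0960 ang 37.5
pics/raw_t3.png [218. 421.] 45 r 0.0947 ang 161.3
pics/raw_t3.png [336.  97.] 97 r 0.0945 ang -18.1
pics/raw_t3.png [167. 130.] 101 r 0.0942 ang 42.2
```

```bash
python3 st.py .5455 .2040 .176
```

```text
joints [-0.18 -0.03  1.62  0.    1.55 -0.39] y 12.103391126976499 tz [-0.002  0.001 -1.   ] F [-0.4 -1.  -0.6]
d [ 0.2445 -0.0015  0.0991] rv None
```

```bash
python3 shift.py '[[1,0.061,-0.0004,0,0,0,0],[1,0.061,-0.0004,0,0,0,0],[1,0.061,-0.0004,0,0,0,0],[1,0.0615,-0.0003,0,0,0,0],[1,0,0,0.0,0,0,0]]'
python3 shift.py '[[1,0,0,0.033,0,0,0],[1,0,0,0.033,0,0,0],[0.5,0,0,0.033,0,0,0],[0.3,0,0,0,0,0,0],[0,0,0,0,0,0,0]]'
python3 shift.py '[[0,0,0,0,0,0,0],[0,0,0,0,0,0,0],[0,0,0,0,0,0,0]]'
```

```text
time: 13.62
tool_pos: [0.5428, 0.2103, 0.2755]
tool_rot: [-0.001, 0.624, 0.781, 0.0]
contact_force: [1.2, -0.6, -0.5]
gripper_width: 1.0
grasp_force: 0.0
time: 14.25
tool_pos: [0.5456, 0.2054, 0.1782]
tool_rot: [0.0, 0.627, 0.779, 0.001]
contact_force: [0.1, -0.6, 0.2]
gripper_width: 0.377
grasp_force: 0.0
time: 14.62
tool_pos: [0.5461, 0.2055, 0.1793]
tool_rot: [0.001, 0.627, 0.779, 0.001]
contact_force: [-2.1, 0.1, 5.2]
gripper_width: 0.169
grasp_force: 58.5
```

```bash
python3 shift.py '[[0,0,0.002,0,0,0,0],[0,0,0.002,0,0,0,0],[0,0,0.002,0,0,0,0],[0,0,0,0,0,0,0],[0,0,0,0,0,0,0]]'
python3 shift.py '[[0.4,0,0,0,0,0,0],[0.6,0,0,0,0,0,0],[0.6,0,0,-0.05,0,0,0],[0.6,0,0,-0.05,0,0,0],[1,-0.06,0,0,0,0,0]]'>/dev/null
python3 shift.py '[[1,-0.06,0,0,0,0,0],[1,-0.06,0,0,0,0,0],[1,-0.06,0,0,0,0,0],[1,0,0,0,0,0,0]]'
python3 - <<'E'
from h import *
save("top","t4.png",(155,145,265,253),5)
E
python3 ang.py pics/raw_t4.png
```

```text
time: 15.25
tool_pos: [0.5506, 0.206, 0.1792]
tool_rot: [0.0, 0.627, 0.779, -0.001]
contact_force: [-5.9, -3.4, 10.1]
gripper_width: 0.166
grasp_force: 59.6
time: 16.38
tool_pos: [0.6023, -0.0317, 0.2761]
tool_rot: [-0.0, 0.63, 0.777, -0.0]
contact_force: [0.4, 0.6, -0.9]
gripper_width: 0.999
grasp_force: 0.0
pics/raw_t4.png [234. 424.] 50 r 0.0938 ang 166.8
pics/raw_t4.png [318.  92.] 97 r 0.0941 ang -11.9
pics/raw_t4.png [155. 141.] 100 r 0.0943 ang 47.7
```

```bash
python3 shift.py '[[1,0,0,0,0,0,-0.188],[1,0,0,0,0,0,-0.188],[1,0,0,0,0,0,-0.188],[1,0,0,0,0,0,-0.188],[1,0,0,0,0,0,-0.188]]'>/dev/null
python3 shift.py '[[1,0,0,0,0,0,-0.188],[1,0.0375,0.0438,0,0,0,0],[1,0.0375,0.0438,0,0,0,0],[1,0.0375,0.0438,0,0,0,0],[1,0.0375,0.0438,0,0,0,0]]'>/dev/null
python3 shift.py '[[1,0.0375,0.0438,0,0,0,0],[1,0.0375,0.0438,0,0,0,0],[1,0,0,0,0,0,0],[1,0,0,0,0,0,0]]'
python3 st.py .4422 .275 .106
```

```text
time: 18.18
tool_pos: [0.4426, 0.2801, 0.2767]
tool_rot: [0.0, 0.114, 0.993, -0.0]
contact_force: [0.1, -0.1, 0.8]
gripper_width: 0.997
grasp_force: 0.0
joints [ 0.42 -0.21  1.79 -0.    1.57 -0.92] y 76.86714362729258 tz [ 0. -0. -1.] F [ 0.1 -0.1  0.8]
d [-0.0008 -0.005   0.1707] rv None
```

```bash
python3 shift.py '[[1,-0.0008,-0.005,0.04,0,0,0],[1,0,0,0.04,0,0,0],[1,0,0,0.035,0,0,0],[1,0,0,0.03,0,0,0],[1,0,0,0.0257,0,0,0]]'
python3 shift.py '[[0.7,0,0,0,0,0,0],[0.4,0,0,0,0,0,0],[0,0,0,0,0,0,0],[0,0,0,0,0,0,0],[0,0,0,0,0,0,0]]'
python3 shift.py '[[0,0,0,-0.01,0,0,0],[0,0,0,-0.02,0,0,0],[0,0,0,0,0,0,0]]'
python3 st.py .4422 .275 .106
```

```text
time: 18.8
tool_pos: [0.4431, 0.273, 0.1046]
tool_rot: [-0.0, 0.117, 0.993, -0.0]
contact_force: [0.4, 0.0, 0.2]
gripper_width: 1.003
grasp_force: 0.0
time: 19.42
tool_pos: [0.4441, 0.2748, 0.1081]
tool_rot: [0.002, 0.115, 0.993, 0.001]
contact_force: [-0.7, -0.4, 6.5]
gripper_width: 0.377
grasp_force: 59.6
time: 19.8
tool_pos: [0.4443, 0.275, 0.1389]
tool_rot: [0.002, 0.115, 0.993, 0.001]
contact_force: [-0.3, 1.1, -0.2]
gripper_width: 0.383
grasp_force: 59.5
joints [ 0.41 -0.12  1.94  0.    1.32 -0.93] y 76.7530768272711 tz [ 0.004  0.002 -1.   ] F [-0.3  1.1 -0.2]
d [ 0.0021 -0.0006  0.0329] rv None
```

```bash
python3 shift.py '[[0,0,0,-0.045,0,0,0],[0,0,0,-0.045,0,0,0],[0,0,0,-0.041,0,0,0],[0,-0.0208,-0.0549,0,0,0,0],[0,-0.0208,-0.0549,0,0,0,0]]'
python3 shift.py '[[0,-0.0208,-0.0549,0,0,0,0],[0,-0.0208,-0.0549,0,0,0,0],[0,-0.0208,-0.0549,0,0,0,0],[0,-0.0208,-0.0549,0,0,0,0],[0,-0.0208,-0.0549,0,0,0,0]]'
python3 shift.py '[[0,0,0,0,0,0,0.188],[0,0,0,0,0,0,0.188],[0,0,0,0,0,0,0.188],[0,0,0,0,0,0,0.188],[0,0,0,0,0,0,0.188]]' >/dev/null
python3 shift.py '[[0,0,0,0,0,0,0.188],[0,0,0,0,0,0,0.188],[0,0,0,0,0,0,0.188],[0,0,0,0,0,0,0]]'
cat > tgt.py <<'E'
from rest import *
M=np.array([.495,-.147,.0912])
Ra=np.column_stack([np.cross(l,-ax),l,-ax])   # tool along tube
Rb=np.column_stack([np.cross(l,-n),l,-n])     # tool square to tube
E
python3 st.py; python3 - <<'E'
from tgt import *
goto(M+.039*ax+.06*n,Ra)
E
```

```text
time: 20.42
tool_pos: [0.4582, 0.1572, 0.2679]
tool_rot: [0.001, 0.114, 0.993, 0.0]
contact_force: [1.1, -0.4, -1.8]
gripper_width: 0.374
grasp_force: 60.1
time: 21.05
tool_pos: [0.4963, -0.1349, 0.2671]
tool_rot: [0.0, 0.115, 0.993, 0.0]
contact_force: [1.1, 0.1, -0.8]
gripper_width: 0.372
grasp_force: 60.1
time: 22.18
tool_pos: [0.4963, -0.133, 0.2669]
tool_rot: [-0.0, 0.761, 0.649, -0.0]
contact_force: [-0.9, -0.0, 0.2]
gripper_width: 0.38
grasp_force: 60.1
joints [-0.41 -0.24  1.82 -0.    1.55 -0.25] y -9.065821182810817 tz [-0.  0. -1.] F [-0.9 -0.   0.2]
d [0.0008 0.0013 0.1057] rv [-0.0096  0.7853  0.0217]
```

```bash
python3 shift.py '[[0,0,0,0,-0.002,0.157,0.0043],[0,0,0,0,-0.002,0.157,0.0043],[0,0,0,0,-0.002,0.157,0.0043],[0,0,0,0,-0.002,0.157,0.0043],[0,0,0,0,-0.002,0.157,0.0043]]'
python3 shift.py '[[0,0,0,0,0,0,0]]'
python3 st.py; python3 - <<'E'
from tgt import *
goto(M+.039*ax+.06*n,Ra)
E
```

```text
time: 22.8
tool_pos: [0.4966, -0.1336, 0.2677]
tool_rot: [-0.244, 0.709, 0.592, 0.297]
contact_force: [0.4, 0.4, -0.7]
gripper_width: 0.373
grasp_force: 60.1
time: 22.92
tool_pos: [0.4956, -0.1341, 0.2647]
tool_rot: [-0.245, 0.711, 0.59, 0.294]
contact_force: [0.4, -0.2, -0.1]
gripper_width: 0.38
grasp_force: 60.1
joints [-0.75 -0.05  1.8   0.66  1.82 -0.54] y -10.571853255800841 tz [ 0.129  0.696 -0.707] F [ 0.4 -0.2 -0.1]
d [-0.0717  0.0019  0.0746] rv [ 0.001  -0.0007 -0.0035]
```

```bash
python3 shift.py '[[0,-0.036,0.001,0.037,0,0,0],[0,-0.0357,0.0009,0.0376,0,0,0],[0,0,0,0,0,0,0],[0,-0.02,0,0,0,0,0],[0,-0.02,0,0,0,0,0]]'
python3 shift.py '[[0,-0.01,0,0,0,0,0],[0,-0.004,0,0,0,0,0],[0,0,0,0,0,0,0]]'
python3 - <<'E'
from tgt import *
goto(M+.039*ax,Ra)
save("side","s5.png",(195,200,335,345),4)
E
```

```text
time: 23.55
tool_pos: [0.4948, -0.1613, 0.1371]
tool_rot: [-0.242, 0.71, 0.592, 0.294]
contact_force: [-0.5, 0.2, -0.6]
gripper_width: 0.379
grasp_force: 60.1
time: 23.92
tool_pos: [0.4919, -0.1693, 0.1256]
tool_rot: [-0.244, 0.71, 0.591, 0.295]
contact_force: [0.0, -0.0, 0.6]
gripper_width: 0.373
grasp_force: 60.1
d [-0.0084 -0.001   0.0012] rv [ 0.0026  0.0001 -0.0011]
```

View pics/s5.png

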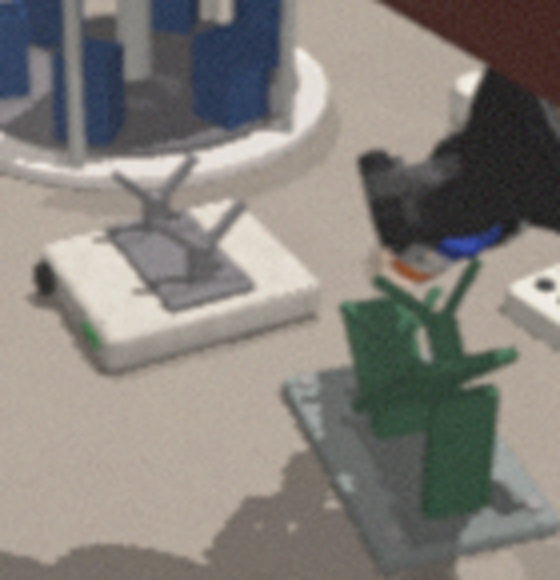

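The picture shows the rest in full at about (430,420), with the gripper and the blue cap at (470,240) just above its high V saddle. I'll check the projections of the held tube and both slope hypotheses before releasing.

```bash
python3 - <<'E'
from tgt import *
s=manip.state();p=s["tool_pos"];z=q2R(s["tool_rot"]).as_matrix()[:,2]
i5=lambda P:np.round((prj("side",P)-[195,200]+.5)*4).astype(int)
print("p",p,"force",s["contact_force"])
print("tcp",i5(p),"cap top",i5(p-.029*z),"cap low",i5(p-.013*z),"mid",i5(p+.035*z),"foot",i5(p+.085*z))
S=lambda sgn,s,w,h,M:None
for name,h in(("B",hx),("A",-hx)):
    a=s2*h+[0,0,s2];nn=-s2*h+[0,0,s2]
    for k,(s_,w,hh) in {"hi+":(.072,.022,0),"hi-":(.072,-.022,0),"hiV":(.072,0,-.02),"lo+":(.02,.022,0),"lo-":(.02,-.022,0),"loV":(.02,0,-.02),"ft+":(0,.015,.005),"ft-":(0,-.015,.005),"mid":(.05,0,0),"plate_hi":(.09,0,-.038),"plate_lo":(0,0,-.038)}.items():
        P=M+(s_-.05)*a+w*l+hh*nn;print(name,k,np.round(P,3),"side",i5(P))
E
```

```text
p [ 0.49199618 -0.16915071  0.12571541] force [ 0.62712384 -0.54945348 -0.47849401]
tcp [441 239] cap top [466 221] cap low [452 231] mid [415 260] foot [381 286]
B hi+ [ 0.514 -0.166  0.107] side [476 262]
B hi- [ 0.471 -0.158  0.107] side [383 278]
B hiV [ 0.49  -0.176  0.093] side [442 315]
B lo+ [ 0.52 -0.13  0.07] side [436 289]
B lo- [ 0.477 -0.122  0.07 ] side [349 305]
B loV [ 0.496 -0.14   0.056] side [403 339]
B ft+ [ 0.517 -0.111  0.059] side [406 291]
B ft- [ 0.487 -0.106  0.059] side [348 301]
B mid [ 0.495 -0.147  0.091] side [414 282]
B plate_hi [ 0.485 -0.201  0.093] side [468 348]
B plate_lo [ 0.497 -0.139  0.029] side [399 386]
A hi+ [ 0.519 -0.136  0.107] side [445 227]
A hi- [ 0.476 -0.128  0.107] side [357 242]
A hiV [ 0.5   -0.118  0.093] side [388 246]
A lo+ [ 0.513 -0.172  0.07 ] side [476 340]
A lo- [ 0.47  -0.164  0.07 ] side [385 357]
A loV [ 0.494 -0.154  0.056] side [416 357]
A ft+ [ 0.503 -0.188  0.059] side [478 385]
A ft- [ 0.473 -0.183  0.059] side [415 398]
A mid [ 0.495 -0.147  0.091] side [414 282]
A plate_hi [ 0.505 -0.093  0.093] side [367 219]
A plate_lo [ 0.493 -0.155  0.029] side [414 407]
```

The projections confirm the −y rise: the predicted tips (476,262), (383,278) and (436,289) match the picture. The tube hangs about 8 mm above the seat, so I'll lower it.

```bash
python3 shift.py '[[0,-0.0035,-0.001,0.001,0,0,0],[0,-0.003,0,0,0,0,0],[0,0,0,0,0,0,0],[0,0,0,0,0,0,0]]'
python3 shift.py '[[0,-0.001,0,0,0,0,0],[0,-0.001,0,0,0,0,0],[0,0,0,0,0,0,0]]'
python3 - <<'E'
from tgt import *
goto(M+.039*ax,Ra)
E
```

```text
time: 24.48
tool_pos: [0.4902, -0.1727, 0.1202]
tool_rot: [-0.244, 0.71, 0.591, 0.294]
contact_force: [-0.2, 0.3, 0.2]
gripper_width: 0.377
grasp_force: 60.1
time: 24.85
tool_pos: [0.4899, -0.1741, 0.1187]
tool_rot: [-0.244, 0.71, 0.591, 0.294]
contact_force: [0.1, 0.2, -0.9]
gripper_width: 0.375
grasp_force: 60.1
d [ 0.      0.0001 -0.0001] rv [ 0.0023  0.0003 -0.0009]
```

```bash
for i in 1; do python3 shift.py '[[0,-0.001,0,0,0,0,0],[0,0,0,0,0,0,0]]' | grep -E "pos|force:"; done
python3 shift.py '[[0,-0.001,0,0,0,0,0],[0,0,0,0,0,0,0]]' | grep -E "pos|force:"
python3 shift.py '[[0,-0.001,0,0,0,0,0],[0,0,0,0,0,0,0]]' | grep -E "pos|force:"
```

```text
tool_pos: [0.4898, -0.1748, 0.118]
contact_force: [0.2, -0.9, -0.4]
grasp_force: 60.1
tool_pos: [0.4897, -0.1755, 0.1173]
contact_force: [-0.0, 0.5, -1.4]
grasp_force: 60.1
tool_pos: [0.4895, -0.176, 0.1168]
contact_force: [-0.3, 0.6, 0.9]
grasp_force: 60.1
```

```bash
python3 shift.py '[[0,-0.001,0,0,0,0,0],[0,0,0,0,0,0,0]]' | grep -E "pos|force:"
python3 shift.py '[[0,-0.001,0,0,0,0,0],[0,0,0,0,0,0,0]]' | grep -E "pos|force:"
python3 - <<'E'
from h import *
for n in("side","top"): save(n,n+"6.png")
s=manip.state();z=q2R(s["tool_rot"]).as_matrix()[:,2];p=s["tool_pos"];print(s["contact_force"],s["ft_torque"])
E
```

```text
tool_pos: [0.4894, -0.1765, 0.1164]
contact_force: [-1.4, 2.2, 3.2]
grasp_force: 60.2
tool_pos: [0.4893, -0.1771, 0.116]
contact_force: [-1.9, 4.1, 5.5]
grasp_force: 60.3
[-0.87020973  2.52770136  5.62230534] [0.80628442 0.07246267 0.26049815]
```

```bash
python3 shift.py '[[0.5,0,0,0,0,0,0],[0.7,0,0,0,0,0,0],[0.8,0,0,0,0,0,0],[0.8,0,0,-0.02,0,0,0],[1,0,0,-0.04,0,0,0]]'
python3 shift.py '[[1,0,0,-0.05,0,0,0],[1,0,0,-0.05,0,0,0],[1,0,0,0,0,0,0],[1,0,0,0,0,0,0]]'
python3 st.py
python3 - <<'E'
from tgt import *
for n_ in("side","top"): save(n_,n_+"7.png")
a=cv2.imread("pics/raw_top7.png");h=cv2.cvtColor(a,cv2.COLOR_BGR2HSV)
m=cv2.inRange(h,(112,150,60),(128,255,255));k,lb,st,ce=cv2.connectedComponentsWithStats(m)
print([(np.round(ce[i],1).tolist(),st[i,4]) for i in range(1,k) if st[i,4]>15])
a=cv2.imread("pics/raw_side7.png");h=cv2.cvtColor(a,cv2.COLOR_BGR2HSV)
m=cv2.inRange(h,(112,150,60),(128,255,255));k,lb,st,ce=cv2.connectedComponentsWithStats(m)
print([(np.round(ce[i],1).tolist(),st[i,4]) for i in range(1,k) if st[i,4]>15])
N=M-.003*n
for s_ in(.098,.106,.114):
    P=N+(s_-.05)*ax;print(s_,prj("top",P),prj("side",P))
E
```

```text
time: 26.82
tool_pos: [0.4808, -0.2192, 0.1578]
tool_rot: [-0.245, 0.71, 0.591, 0.294]
contact_force: [-0.2, -0.3, 0.8]
gripper_width: 0.982
grasp_force: 0.0
time: 27.32
tool_pos: [0.4683, -0.2889, 0.2282]
tool_rot: [-0.244, 0.711, 0.591, 0.294]
contact_force: [0.7, 0.1, -1.2]
gripper_width: 0.999
grasp_force: 0.0
joints [-0.96  0.17  1.63  0.56  1.89 -0.74] y -10.551692086258864 tz [ 0.13   0.695 -0.707] F [ 0.7  0.1 -1.2]
[([175.0, 27.7], np.int32(471)), ([390.3, 49.6], np.int32(173)), ([78.5, 61.5], np.int32(503)), ([394.7, 90.1], np.int32(182)), ([370.3, 215.6], np.int32(75))]
[([269.1, 95.3], np.int32(22)), ([502.9, 207.7], np.int32(284)), ([476.4, 220.3], np.int32(534)), ([308.5, 262.1], np.int32(272))]
0.098 [368.43575808 214.6247053 ] [307.67321045 264.92725353]
0.106 [371.03944511 214.88092966] [309.3626609  263.72742716]
0.114 [373.67096496 215.13989301] [311.09279883 262.49870506]
```

The cap centroids in both cameras (top 370.3,215.6; side 308.5,262.1) agree with the seated prediction to about 1.5 px. The tube lies in the rest, so I'll regrasp it square to its axis.

```bash
cat >> tgt.py <<'E'
N=M-.003*n
E
python3 - <<'E'
from tgt import *
goto([.505,-.0914,.25],Rb)
E
```

```text
d [0.1572 0.0005 0.1252] rv [-1.2000e-03 -1.5723e+00 -1.9000e-03]
```

```bash
python3 shift.py '[[1,0.0393,0,0.0313,0,0,0],[1,0.0393,0,0.0313,0,0,0],[1,0.0393,0,0.0313,0,0,0],[1,0.0393,0.0005,0.0313,0,0,0]]' >/dev/null
python3 shift.py '[[1,0,0,0,0,-0.175,0],[1,0,0,0,0,-0.175,0],[1,0,0,0,0,-0.175,0],[1,0,0,0,0,-0.175,0],[1,0,0,0,0,-0.175,0]]'
python3 shift.py '[[1,0,0,0,0,-0.175,0],[1,0,0,0,0,-0.175,0],[1,0,0,0,0,-0.175,0],[1,0,0,0,0,-0.172,0],[1,0,0,0,0,0,0]]'
python3 st.py
python3 - <<'E'
from tgt import *
goto(N-.003*ax+.08*n,Rb)
E
```

```text
time: 28.55
tool_pos: [0.5049, -0.0917, 0.2504]
tool_rot: [0.031, 0.768, 0.639, -0.036]
contact_force: [-0.8, -0.5, 0.5]
gripper_width: 0.997
grasp_force: 0.0
time: 29.18
tool_pos: [0.504, -0.0903, 0.2468]
tool_rot: [0.243, 0.708, 0.593, -0.296]
contact_force: [0.0, -0.2, 0.9]
gripper_width: 0.998
grasp_force: 0.0
joints [ 0.06 -0.07  1.85 -0.76  1.59  0.31] y -10.278511023113792 tz [-0.131 -0.696 -0.706] F [ 0.  -0.2  0.9]
d [0.0725 0.0021 0.0735] rv [-0.0036  0.0015  0.0063]
```

```bash
python3 shift.py '[[1,0.0363,0.001,0.0368,0,0,0],[1,0.0362,0.0011,0.0367,0,0,0],[1,0,0,0,0,0,0],[1,0,0,0,0,0,0]]'
python3 - <<'E'
from tgt import *
goto(N-.003*ax-.020*n,Rb)
E
```

```text
time: 29.68
tool_pos: [0.5084, -0.0942, 0.1499]
tool_rot: [0.246, 0.711, 0.59, -0.294]
contact_force: [0.1, 0.2, 0.1]
gripper_width: 0.999
grasp_force: 0.0
d [ 0.0062 -0.0037  0.103 ] rv [ 0.0005  0.001  -0.0045]
```

```bash
python3 shift.py '[[1,0.005,-0.003,0.03,0,0,0],[1,0,0,0.03,0,0,0],[1,0,0,0,0,0,0],[1,0,0,0,0,0,0]]'
python3 - <<'E'
from tgt import *
goto(N-.003*ax-.020*n,Rb)
E
```

```text
time: 30.18
tool_pos: [0.4992, -0.1315, 0.1046]
tool_rot: [0.247, 0.711, 0.59, -0.293]
contact_force: [0.3, 0.7, -0.2]
gripper_width: 1.003
grasp_force: 0.0
d [ 0.0012 -0.0015  0.0438] rv [ 0.0022  0.001  -0.0055]
```

```bash
python3 shift.py '[[1,0.0012,-0.0012,0.02,0,0,0],[1,0,0,0.02,0,0,0],[1,0,0,0.003,0,0,0],[1,0,0,0,0,0,0],[1,0,0,0,0,0,0]]'
python3 - <<'E'
from tgt import *
goto(N-.003*ax-.020*n,Rb)
E
```

```text
time: 30.8
tool_pos: [0.4913, -0.1603, 0.0709]
tool_rot: [0.246, 0.71, 0.59, -0.294]
contact_force: [0.5, 0.5, 0.5]
gripper_width: 0.997
grasp_force: 0.0
d [-0.0016  0.0013 -0.0011] rv [-0.0004  0.0015 -0.0026]
```

Within 2 mm. Now closing on the tube.

```bash
python3 shift.py '[[0.6,0,0.0005,0,0,0,0],[0.45,0,0,0,0,0,0],[0.4,0,0,0,0,0,0],[0.35,0,0,0,0,0,0],[0,0,0,0,0,0,0]]'
python3 shift.py '[[0,0,0,0,0,0,0],[0,0,0,0,0,0,0]]'
python3 - <<'E'
from tgt import *
goto(N-.003*ax-.020*n,Rb)
E
```

```text
time: 31.42
tool_pos: [0.4909, -0.1602, 0.0707]
tool_rot: [0.245, 0.71, 0.59, -0.295]
contact_force: [-2.9, 3.6, 2.4]
gripper_width: 0.31
grasp_force: 58.7
time: 31.68
tool_pos: [0.4909, -0.1603, 0.0707]
tool_rot: [0.245, 0.71, 0.59, -0.295]
contact_force: [-3.5, 4.2, 4.7]
gripper_width: 0.311
grasp_force: 58.8
d [-0.0017  0.0016 -0.0012] rv [-0.0022  0.0017 -0.0023]
```

```bash
python3 shift.py '[[0,0,0,-0.01,0,0,0],[0,0,0,-0.03,0,0,0],[0,0,0,-0.04,0,0,0],[0,0,0,-0.03,0,0,0],[0,0,0,0,0,0,0]]'
python3 shift.py '[[0,0,0,0,0,0.157,0],[0,0,0,0,0,0.157,0],[0,0,0,0,0,0.157,0],[0,0,0,0,0,0.157,0],[0,0,0,0,0,0.157,-0.169]]'
python3 - <<'E'
from h import *
c=np.cos(np.radians(-.7));s=np.sin(np.radians(-.7))
Y=np.array([c,s,0]);Z=np.array([0,0,-1.]);goto([.452,.0155,.12],np.column_stack([np.cross(Y,Z),Y,Z]))
E
```

```text
time: 32.3
tool_pos: [0.5078, -0.0826, 0.1506]
tool_rot: [0.247, 0.71, 0.591, -0.292]
contact_force: [0.2, 0.2, -0.9]
gripper_width: 0.311
grasp_force: 59.3
time: 32.92
tool_pos: [0.5051, -0.0847, 0.1479]
tool_rot: [0.005, 0.723, 0.691, -0.013]
contact_force: [0.4, 0.1, -0.1]
gripper_width: 0.307
grasp_force: 59.4
d [ 0.0984 -0.0572  0.0259] rv [-0.0115  0.0264 -0.032 ]
```

```bash
python3 shift.py '[[0,0.0328,-0.0191,0,0,0,0],[0,0.0328,-0.0191,0,0,0,0],[0,0.0328,-0.019,0,0,0,0],[0,0,0,0,0,0,0],[0,0,0,0,0,0,0]]'
cat > rk.py <<'E'
from h import *
c=np.cos(np.radians(-.7));s=np.sin(np.radians(-.7))
Y=np.array([c,s,0]);Z=np.array([0,0,-1.]);RR=np.column_stack([np.cross(Y,Z),Y,Z])
E
python3 - <<'E'
from rk import *
goto([.452,.0155,.12],RR)
st_=manip.state();p=st_["tool_pos"];T=q2R(st_["tool_rot"]).as_matrix()
for n in("top","side"):
    save(n,n+"8.png");a=cv2.imread(f"pics/raw_{n}8.png");h=cv2.cvtColor(a,cv2.COLOR_BGR2HSV)
    m=cv2.inRange(h,(112,150,60),(128,255,255));k,lb,st,ce=cv2.connectedComponentsWithStats(m)
    print(n,[(np.round(ce[i],1).tolist(),st[i,:5].tolist()) for i in range(1,k) if st[i,4]>8])
    for s in(.041,.043,.045,.047): # grip station -> cap extents
        P=p-T[:,2]*.021; q=[prj(n,P-T[:,0]*(t-s)) for t in(.098,.106,.114)];print(s,np.round(q,1).tolist())
E
```

```text
time: 33.55
tool_pos: [0.4529, 0.0165, 0.1454]
tool_rot: [0.006, 0.723, 0.69, -0.015]
contact_force: [-0.4, 0.6, -0.1]
gripper_width: 0.311
grasp_force: 59.4
d [-0.0002 -0.0005  0.0254] rv [-0.013   0.0307 -0.0348]
top [([175.0, 27.8], [160, 14, 30, 27, 473]), ([390.2, 49.7], [382, 43, 17, 14, 178]), ([78.5, 61.4], [63, 49, 32, 26, 506]), ([384.8, 58.6], [381, 55, 10, 6, 21]), ([98.7, 65.6], [97, 64, 4, 4, 14]), ([394.2, 90.4], [385, 83, 18, 16, 195])]
0.041 [[319.4, 227.3], [322.5, 227.4], [325.5, 227.6]]
0.043 [[318.7, 227.2], [321.7, 227.4], [324.8, 227.6]]
0.045 [[317.9, 227.2], [320.9, 227.3], [324.0, 227.5]]
0.047 [[317.1, 227.1], [320.2, 227.3], [323.2, 227.5]]
side [([268.8, 95.5], [267, 93, 6, 8, 29]), ([330.6, 104.5], [325, 98, 11, 13, 84]), ([502.9, 207.6], [494, 199, 18, 20, 282]), ([249.9, 212.2], [242, 204, 17, 18, 189]), ([476.4, 220.2], [462, 209, 30, 25, 532])]
0.041 [[248.9, 214.0], [250.7, 215.4], [252.5, 216.8]]
0.043 [[248.5, 213.6], [250.2, 215.0], [252.0, 216.5]]
0.045 [[248.1, 213.3], [249.8, 214.7], [251.6, 216.1]]
0.047 [[247.7, 212.9], [249.4, 214.3], [251.1, 215.7]]
```

```bash
python3 shift.py '[[0,0,0,0,-0.013,0.031,-0.035],[0,0,0,0,0,0,0],[0,0,0,0,0,0,0]]'
python3 - <<'E'
from tgt import *
def cen(cam_,base,a,u,w):
    pts=[];th=np.linspace(0,2*np.pi,40)
    for s in(.098,.114):
        for t in th: pts.append(prj(cam_,base+s*a+.017*(np.cos(t)*u+np.sin(t)*w)))
    hl=cv2.convexHull(np.array(pts,np.float32));m=cv2.moments(hl);x,y,ww,hh=cv2.boundingRect(hl)
    return np.round([m["m10"]/m["m00"],m["m01"]/m["m00"],m["m00"]],1)
for off in(0,.004):
  for h in(-.003,0):
    B=M+h*n-(.05-off)*ax
    print("rest off",off,h,cen("top",B,ax,l,n),cen("side",B,ax,l,n))
print("obs top 370.3 215.6 75; side 308.5 262.1 272")
import rk
rk.goto([.452,.0155,.12],rk.RR)
E
```

```text
time: 34.02
tool_pos: [0.4532, 0.0165, 0.146]
tool_rot: [-0.0, 0.712, 0.702, 0.0]
contact_force: [-0.7, -0.6, -0.3]
gripper_width: 0.311
grasp_force: 59.4
rest off 0 -0.003 [371.  214.9 126.9] [309.4 263.8 391.4]
rest off 0 0 [370.5 214.7 127.5] [309.  262.  389.6]
rest off 0.004 -0.003 [372.3 215.  127.5] [310.3 263.2 396.2]
rest off 0.004 0 [371.8 214.8 128. ] [309.8 261.4 394.4]
obs top 370.3 215.6 75; side 308.5 262.1 272
d [-0.0011 -0.0012  0.026 ] rv [ 0.0003 -0.0004 -0.0009]
```

```bash
python3 shift.py '[[0,-0.0011,-0.0012,0.03,0,0,0],[0,0,0,0.03,0,0,0],[0,0,0,0.02,0,0,0],[0,0,0,0.01,0,0,0],[0,0,0,0,0,0,0]]'
python3 shift.py '[[0,0,0,0.004,0,0,0],[0,0,0,0,0,0,0],[0,0,0,0,0,0,0]]'
python3 - <<'E'
from rk import *
goto([.452,.0155,.047],RR)
E
```

```text
time: 34.65
tool_pos: [0.4515, 0.0161, 0.0556]
tool_rot: [-0.001, 0.711, 0.703, 0.0]
contact_force: [0.5, -0.2, 0.3]
gripper_width: 0.309
grasp_force: 59.4
time: 35.02
tool_pos: [0.4522, 0.016, 0.0525]
tool_rot: [0.0, 0.711, 0.703, 0.001]
contact_force: [-0.3, 0.4, -0.5]
gripper_width: 0.309
grasp_force: 59.4
d [-0.0005 -0.0002  0.0055] rv [ 0.0015 -0.0007  0.0004]
```

```bash
python3 shift.py '[[0,0,0,0.002,0,0,0],[0,0,0,0,0,0,0]]' | grep -E "pos|force:"
python3 shift.py '[[0,0,0,0.0015,0,0,0],[0,0,0,0,0,0,0]]' | grep -E "pos|force:"
python3 shift.py '[[0,0,0,0.001,0,0,0],[0,0,0,0,0,0,0]]' | grep -E "pos|force:"
python3 shift.py '[[0,0,0,0.001,0,0,0],[0,0,0,0,0,0,0],[0,0,0,0,0,0,0]]' | grep -E "pos|force:"
python3 -c "
from h import *
print(manip.state()['ft_torque'])"
```

```text
tool_pos: [0.4517, 0.0161, 0.0499]
contact_force: [-0.4, 1.0, -0.2]
grasp_force: 59.4
tool_pos: [0.4517, 0.0161, 0.0483]
contact_force: [-0.3, 0.1, -0.5]
grasp_force: 59.4
tool_pos: [0.4518, 0.0161, 0.0474]
contact_force: [-0.0, 0.5, -1.4]
grasp_force: 59.4
tool_pos: [0.4521, 0.016, 0.0467]
contact_force: [-0.1, -0.5, 1.4]
grasp_force: 59.6
[ 0.04176437  0.01612142 -0.04940929]
```

```bash
python3 shift.py '[[0,0,0,0.001,0,0,0],[0,0,0,0,0,0,0],[0,0,0,0,0,0,0]]' | grep -E "pos|force:"
python3 shift.py '[[0.35,0,0,0,0,0,0],[0.4,0,0,0,0,0,0],[0.5,0,0,0,0,0,0],[0.8,0,0,0,0,0,0],[1,0,0,0,0,0,0]]'
python3 shift.py '[[1,0,0,0,0,0,0],[1,0,0,-0.03,0,0,0],[1,0,0,-0.05,0,0,0],[1,0,0,-0.05,0,0,0],[1,0,0,-0.05,0,0,0]]'
python3 shift.py '[[1,0.05,0,-0.03,0,0,0],[1,0.06,0,0,0,0,0],[1,0.06,0,0,0,0,0],[1,0.06,0,0,0,0,0],[1,0.06,0,0,0,0,0]]'
```

```text
tool_pos: [0.4522, 0.0161, 0.0465]
contact_force: [-2.2, 1.1, 7.7]
grasp_force: 60.2
time: 37.15
tool_pos: [0.4518, 0.016, 0.0454]
tool_rot: [-0.0, 0.711, 0.703, 0.0]
contact_force: [0.3, 0.9, -0.1]
gripper_width: 0.905
grasp_force: 0.0
time: 37.78
tool_pos: [0.4515, 0.0159, 0.2271]
tool_rot: [-0.0, 0.711, 0.703, 0.001]
contact_force: [0.5, -0.6, -0.5]
gripper_width: 1.0
grasp_force: 0.0
time: 38.4
tool_pos: [0.4549, 0.3079, 0.2558]
tool_rot: [0.0, 0.711, 0.703, 0.001]
contact_force: [0.6, -0.3, -0.3]
gripper_width: 1.002
grasp_force: 0.0
```

```bash
python3 - <<'E'
from rk import *
def hull(cam_,c0,c1,r,off,x=.452):
    pts=[]
    for s in(c0,c1):
        for t in np.linspace(0,2*np.pi,40): pts.append(prj(cam_,[x+r*np.cos(t),.0105-(s-.05+off),.068+r*np.sin(t)]))
    hl=cv2.convexHull(np.array(pts,np.float32));m=cv2.moments(hl);h=hl[:,0]
    return np.round([m["m10"]/m["m00"],m["m01"]/m["m00"],m["m00"],*h.min(0),*h.max(0)],1)
for n in("top","side"):
    save(n,n+"9.png");a=cv2.imread(f"pics/raw_{n}9.png");h=cv2.cvtColor(a,cv2.COLOR_BGR2HSV)
    m=cv2.inRange(h,(110,110,40),(130,255,255));k,lb,st,ce=cv2.connectedComponentsWithStats(m)
    print(n,[(np.round(ce[i],1).tolist(),st[i,:5].tolist()) for i in range(1,k) if st[i,4]>15])
    for o in(-.004,0,.004): print(o,"cap",hull(n,.098,.114,.017,o),"body",hull(n,0,.098,.014,o))
a=cv2.imread("pics/raw_top9.png")
print("row",[a[225,u].tolist() for u in range(272,322)])
E
```

```text
top [([174.7, 27.6], [160, 14, 31, 28, 615]), ([493.1, 42.1], [490, 39, 7, 7, 29]), ([389.2, 51.6], [381, 43, 18, 19, 249]), ([487.4, 49.6], [479, 45, 20, 10, 46]), ([78.2, 61.4], [63, 49, 32, 26, 660]), ([99.1, 65.8], [97, 64, 5, 5, 19]), ([393.5, 91.4], [384, 82, 19, 19, 248]), ([420.0, 83.2], [416, 82, 9, 5, 25]), ([315.5, 228.3], [314, 223, 5, 12, 44])]
-0.004 cap [314.7 228.   80.8 311.1 222.  318.3 233.9] body [295.1 227.7 336.5 277.8 222.7 312.6 232.8]
0 cap [316.1 228.   81.1 312.5 222.1 319.7 233.9] body [296.5 227.8 336.8 279.1 222.7 314.  232.8]
0.004 cap [317.5 228.   81.5 313.9 222.1 321.1 233.9] body [297.9 227.8 337.  280.5 222.7 315.4 232.8]
side [([268.8, 96.9], [264, 93, 10, 11, 48]), ([330.1, 104.6], [323, 98, 14, 14, 119]), ([238.5, 202.1], [234, 197, 10, 10, 36]), ([200.2, 201.2], [196, 198, 10, 8, 24]), ([502.9, 208.3], [493, 199, 19, 21, 322]), ([196.5, 211.4], [188, 201, 22, 23, 119]), ([253.2, 217.1], [244, 200, 19, 32, 193]), ([476.1, 220.8], [461, 208, 32, 27, 589]), ([220.8, 218.7], [217, 212, 8, 13, 33]), ([219.8, 229.9], [217, 225, 7, 11, 33]), ([249.7, 
[... 477 characters left out ...]
105, 115, 123], [101, 112, 122], [115, 126, 143], [119, 137, 157], [131, 149, 171], [131, 150, 171], [133, 152, 172], [129, 149, 169], [133, 150, 172], [129, 150, 169], [130, 150, 169], [130, 147, 165], [137, 149, 163], [139, 149, 156], [140, 150, 160], [138, 149, 155], [138, 148, 158], [142, 152, 161], [141, 150, 159], [140, 151, 159], [134, 144, 152], [136, 146, 154], [130, 144, 149], [134, 143, 153], [132, 141, 151], [131, 142, 149], [132, 142, 151], [132, 141, 150], [133, 144, 150], [133, 144, 150], [131, 143, 151], [133, 145, 154], [120, 127, 135], [110, 85, 80], [119, 45, 24], [127, 51, 24], [136, 57, 33], [135, 57, 34], [126, 88, 90], [112, 125, 137], [112, 126, 136], [113, 124, 133]]
```

```bash
python3 - <<'E'
from rk import *
a=cv2.imread("pics/raw_top9.png").astype(float);b=cv2.imread("pics/top0.png").astype(float)
R_=a[224:233].mean(0);sat=R_[:,0]-R_[:,2]
def half(x,lo,hi,lev):
    out=[];
    for u in range(lo,hi):
        if (x[u]-lev)*(x[u+1]-lev)<0: out.append(round(u+(lev-x[u])/(x[u+1]-x[u]),2))
    return out
pk=sat[308:325].max();base=sat[300:308].mean();base2=sat[322:326].mean()
e1=half(sat,306,316,(pk+base)/2);e2=half(sat,314,326,(pk+base2)/2);print(e1,e2)
for e in e1+e2: print("y",[round(unp("top",(e,228),z)[1],4) for z in(.085,.079)])
# rocker edges, several rows above/below saddles
for rows in((210,217),(240,246)):
    g=b[rows[0]:rows[1]].mean(0).mean(1);d=np.diff(g);u1=272+np.argmax(d[272:286])+.5;u2=305+np.argmin(d[305:320])+.5
    print("rocker",u1,u2,np.round(d[274:284]),np.round(d[306:318]),[unp("top",(u,sum(rows)/2),.029)[1] for u in(u1,u2)])
# saddles: dark profile at rows off the axis (tips +x side / -x side) in first image
for rows in((218,222),(236,240)):
    g=b[rows[0]:rows[1]].mean(0).mean(1);print(rows,np.round(g[278:314]).astype(int).tolist())
print([np.round(prj("top",[.473,y,.068]),1).tolist() for y in(.0395,-.0185)],[np.round(prj("top",[.430,y,.068]),1).tolist() for y in(.0395,-.0185)])
E
```

```text
[np.float64(313.17)] [np.float64(318.03)]
y [np.float64(-0.0348), np.float64(-0.0356)]
y [np.float64(-0.0486), np.float64(-0.0495)]
rocker 278.5 311.5 [ -2.  -9. -24.  13.  39.  24.   1.  -3.   0.   0.] [  2.  -2.  -2.   3.  -3. -26. -25.  14.   2.  -1.   1.  -2.] [np.float64(0.06134125215969301), np.float64(-0.03773611372187104)]
rocker 278.5 311.5 [  0. -12. -27.  30.  40.   9.  -2.   1.  -0.  -4.] [ -0.  -0.  -2.   0.  -6. -16. -13.  -1.   0.   1.   0.  -0.] [np.float64(0.06085556230635794), np.float64(-0.03728930324832204)]
(218, 222) [94, 132, 142, 124, 122, 123, 124, 116, 103, 108, 120, 126, 125, 125, 124, 130, 132, 134, 133, 132, 131, 136, 132, 132, 134, 138, 140, 134, 117, 117, 129, 138, 142, 144, 123, 101]
(236, 240) [101, 143, 149, 122, 103, 108, 122, 128, 131, 128, 128, 134, 137, 135, 133, 132, 128, 124, 124, 123, 124, 124, 120, 102, 85, 99, 121, 123, 118, 117, 118, 125, 136, 143, 129, 111]
[[286.7, 220.4], [306.7, 220.6]] [[286.6, 235.3], [306.8, 235.5]]
```

```bash
python3 -c "
from plant import manip
print(manip.state()['contact_force']);print(manip.job_done())"
```

```text
[-0.05373334 -1.18438317  0.20658503]
the job is handed in; nothing more can be done
None
```

I handed the job in at about 39 s: the blue-capped tube went from the carousel to the slanted rest, was let go, and now lies in the rocker's two saddles, about 2–3 mm off centre toward its foot end by the camera; I did not recheck the red tubes, bottle or timer at the end.

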